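# Walk a die block round to face the fence

### The arm

A 6-joint arm with a two-finger parallel gripper is mounted at the origin on the work surface. World frame = base frame: x ahead of the robot, y to its left, z up, the work surface at z = 0. Lengths are in m, angles in degrees, forces in N, time in s.
With the tool pointing down it reaches from about 0.3 to 0.75 m from the base axis. Payload 8.5 kg.
Tool frame: the origin (TCP) lies at the very end of the fingers, on their centre line; the grasp point (between the pads) lies 19 mm behind it (env.grip_point_offset is the distance from the TCP to the grasp point, in m); y points along the fingers, x is the direction in which the jaws open and shut, and the axes are right-handed (so a half turn about y gives the same grasp; the last joint's range is limited). The gripper opens to 85 mm and grips with 20 to 120 N. Pads are 22 mm wide; open, the fingers measure 114 mm over their backs; the gripper's body (76 mm by 85 mm) begins 54 mm behind the grasp point. The pads swing forward as they close: fully open they stand 13 mm farther back than shut.
Start: joints at [-81.549, 21.807, 74.336, -0, 83.858, -12.336], TCP at [0.195, -0.514, 0.231] pointing down, gripper open.
Joint ranges: [-178.18, 178.18], [-50.72, 133.34], [12.68, 142.11], [-81.47, 261.47], [9.98, 163.14], [-165.26, 165.26]. Speed limits (degrees/s): [136.94, 136.94, 180, 180, 180, 180].

### API

Orientations are given as a 3x3 rotation matrix whose columns are the frame's x, y, z axes.
In Python, from station import status, grab_frame, camera_info, order, env gives the robot as it stands.
- The arm moves only by the shell command python3 -m crank 'ROWS' [FORCE]. ROWS is a JSON object of lists of equal length, an entry for each row: "gripper": the closure, from -1 (fully open) to 1 (shut); "offset": the shift along the tool's x, y, z each as a share of 0.5 m, from -1 to 1, a list of three; "twist": the turn about the tool's y as a share of 30 degrees, from -1 to 1. A call has 1 to 12 rows; each row is the pose to reach, as a shift and turn from the pose measured when the call began, along the tool's axes at that moment; what a row does not reach only later rows make up. A row lasts 1/10 s, in which the tool goes at most 50 mm and 8.59 degrees, less where a joint would pass 70% of its speed; a pose out of reach is approached as far as the arm can. A call with a number of a shift or a turn outside -1 to 1 is refused whole. A call with a gripper value outside its range is refused whole. The fingers move at their own pace and stop on an object; FORCE is the grip in N (left out, the last holds). Time passes only in rows, so rows that repeat a pose let the fingers close. It gives the time, the measured TCP pose, the force and the opening at its end, in the units of the state.
- status.sense(): the state, without advancing time (a new reading comes with each control period).
- grab_frame(name): name is "scene" or "top" or "wrist"; returns the picture (384x512x3 uint8, red, green, blue); there is no depth.
- camera_info(name): a dict with "fov_y" (degrees; the focal length in pixels is half the picture's height over the tangent of half this angle, whatever the lens; pixels are square), "cx", "cy" (the principal point, pixels), "k1" (the pictures are not rectified: a ray, as slopes to the right and down, at radius r is drawn at 1 + k1 r^2 times it, then the intrinsics apply), "R" (3x3) and "t" (3): a world point X has camera coordinates R X + t. Camera axes: x right, y down, z forward; pixel columns grow to the right and rows downward; lengths in m; the calibration is good to about 2 mm. A picture is of the moment at which its call begins: read the wrist's pose just before it. camera_info takes no time and is no camera call; for the wrist camera it gives the pose at the moment of the call.
- order.close_job(): hands the job in, once; it reports no verdict.
The state is a dict: "time_s": time; "joint_pos": joint angles; "joint_vel": joint speeds; "effort": joint torques, N m; "eef_pos": TCP position; "tool_rot": TCP orientation; "ft_force": force on the tool from outside, world axes, zero at the start; "wrist_torque": the same for the moment, N m; "gripper_width": opening from 0.0 (shut) to 1.0 (fully open).
Only numpy, scipy, OpenCV 4.12 (cv2) and the standard library are available. Lean on these libraries where they do the work, as an engineer would, in place of code of your own. Each camera call takes 0.05 s, during which the arm holds its last target.

### The job

Walk the heavy die block round on the bench by pushing its corners, keeping it clear of the fence, until its tall flat side (the one opposite the slotted foot) faces the fence squarely; then push it straight forward until that side lies flat against the fence, with its whole length on the fence. Only push it along the bench, never lift or tip it, and leave everything else on the bench where it is.

Things in the scene. Friction and masses are not known exactly. Their poses are not given: they have to be found in the camera images.
- die: heavy dark steel die block, 1.3 to 1.9 kg, 100 mm along its x by 120 mm along its y. Main part (x -23 to +50 mm) 55 mm tall; along its -x side a lower foot 24 mm tall with two 6 mm slots at y = +29 and -29. Origin: centre of the footprint, underside; z up. The tall flat side is at +x. It starts clear of the fence, its x axis 55 to 110 degrees counter-clockwise from the fence's x axis
- die_face (a point): foot of the block's tall flat side, at the middle of its length (50 mm from the block's origin along its x); this side faces the fence when the block's x axis points the same way as the fence's
- die_corner_a (a point): foot of one end of the flat side (block x = 50, y = +60 mm)
- die_corner_b (a point): foot of the other end of the flat side (block x = 50, y = -60 mm)
- fence: dark steel fence fixed to the bench beyond the block: straight upright bar 300 mm long (its y), 38 mm tall, 18 mm thick, with a low ribbed flange behind (to x = 55 mm). Origin: foot of its working face, middle of its length; that face is its y-z plane and looks along -x, to block and robot; z up. Its place and yaw (up to 17 degrees) vary
- fence_mid (a point): the same point as the fence's origin: foot of its working face, middle of its length
- billet: loose steel slug standing upright, 40 mm diameter, 55 mm tall, past one end of the fence; origin under its centre; to be left alone
- collar: loose copper ring lying flat, 64 mm outside diameter, 22 mm tall, past the other end of the fence; origin under its centre; to be left alone
- wedge: loose steel wedge key lying flat, 130 x 26 x 26 mm, long along its x; origin under its centre; to be left alone
- hammer: loose hand hammer lying flat, long along its x, at the robot's right; about 300 mm long; to be left alone
- tongs: loose pair of steel tongs lying flat, 320 mm long along its x, 15 mm tall, at the robot's left; to be left alone
- punch: loose brass punch standing upright, 26 mm diameter, 58 mm tall; origin under its centre; to be left alone
- scalebrush: loose brush lying flat at the right of the bench; to be left alone

How it is judged (in metres and radians):
On the way:
1. the block's flat side faces the fence to within 10 degrees while both its ends are still more than 8 mm clear of it (angle between the x axis of die and the x axis of fence, either way round below 0.175 rad and x of fence_mid in the frame of die above 0.03 m and x of each of die_corner_a, die_corner_b in the frame of fence below -0.008 m), for 0.2 s.
At the end, for the whole second after the job is handed in: both ends of the block's tall flat side are within 4 mm of the fence's working face and within the fence's length, the block flat on the bench and at rest (x of die_corner_a in the frame of fence between -0.004 and 0.004 m and x of die_corner_b in the frame of fence between -0.004 and 0.004 m and x of fence_mid in the frame of die above 0.03 m and y of die_corner_a in the frame of fence between -0.158 and 0.158 m and y of die_corner_b in the frame of fence between -0.158 and 0.158 m and height (world z) of die below 0.004 m and angle between die's own z axis and vertical below 0.05 rad and linear speed of die below 0.01 m/s); the robot touches nothing.
It fails at once if the block touches the fence while more than 15 degrees off square (contact force between die and fence above 1 N and (angle between the x axis of die and the x axis of fence, either way round above 0.262 rad or not (x of fence_mid in the frame of die above 0.03 m))).
It fails at once if the block is lifted or tipped (height (world z) of die above 0.008 m or angle between die's own z axis and vertical above 0.12 rad).
It fails at once if something else on the bench is moved more than 20 mm (distance of any of billet, collar, wedge, hammer, tongs, punch, scalebrush from where it was at the start of the episode above 0.02 m).
It also fails if it takes over 70 s, if anything falls off the work surface, if the arm or the gripper's body presses on something with over 40 N, if the wrist force passes 120 N, or if a joint passes its speed limit or range.

## Working session

There is one attempt and no reset: what is moved stays moved. The work goes in short steps, Python scripts to look and compute and a shell command to move; the robot and the scene stay as the last step left them, time stands still between calls to the robot, and variables do not carry over. Pictures are saved under pics/ and viewed, and the job is handed in when it is done.

```bash
ls; mkdir -p pics; python3 - <<'E'
from station import status, grab_frame, camera_info, order, env
import cv2
print(status.sense())
for n in("scene","top","wrist"):
    c=camera_info(n);print(n,c)
    cv2.imwrite(f"pics/{n}0.png",cv2.cvtColor(grab_frame(n),cv2.COLOR_RGB2BGR))
E
```

```text
pics
{'time_s': 0.0, 'joint_pos': array([-8.15495468e+01,  2.18409529e+01,  7.43872604e+01, -3.43189385e-04,
        8.38575792e+01, -1.23348310e+01]), 'joint_vel': array([-0.01114667, -0.02713496,  0.03003782, -0.00375432,  0.00326893,
       -0.03805166]), 'effort': array([-3.22826534e-03, -4.48467386e+01, -2.31277817e+01, -3.34246970e-04,
        4.76156754e-03,  6.66720865e-06]), 'eef_pos': array([ 0.19513535, -0.51389081,  0.23069737]), 'tool_rot': array([[ 3.54867289e-01, -2.25934047e-04,  9.34916657e-01],
       [-9.34915538e-01,  1.48022924e-03,  3.54867222e-01],
       [-1.46406756e-03, -9.99998879e-01,  3.14055686e-04]]), 'ft_force': array([ 0.8699462 ,  0.18988306, -0.56000665]), 'wrist_torque': array([ 0.04296696, -0.02003106,  0.0212499 ]), 'gripper_width': 0.9993879525350883}
scene {'fov_y': 53.403649282514756, 'cx': 257.9423407853687, 'cy': 189.7175473005214, 'k1': -0.05068882014381168, 'R': array([[-0.39118195,  0.92027046, -0.00888673],
       [ 0.63524575,  0.26301357, -0.7261451 ],
       [-0.66591255, -0.28970011, -0.68748406]]), 't': array([ 0.22003931, -0.29595328,  1.41082728])}
top {'fov_y': 52.47276137693445, 'cx': 259.220277309186, 'cy': 190.4675558026235, 'k1': -0.04046938572499598, 'R': array([[-0.01958942, -0.99974393,  0.01132851],
       [-0.98454787,  0.01731708, -0.17425733],
       [ 0.17401653, -0.01456706, -0.98463498]]), 't': array([0.00127009, 0.50600746, 1.1087344 ])}
wrist {'fov_y': 65.25583042048827, 'cx': 255.3671447801037, 'cy': 188.25466001455183, 'k1': -0.053492652071351066, 'R': array([[ 0.35451348, -0.93505025, -0.00110759],
       [-0.88675754, -0.33657914,  0.316821  ],
       [-0.29661634, -0.11133515, -0.9484847 ]]), 't': array([-0.5500782 , -0.03939271,  0.37934565])}
```

View pics/top0.png

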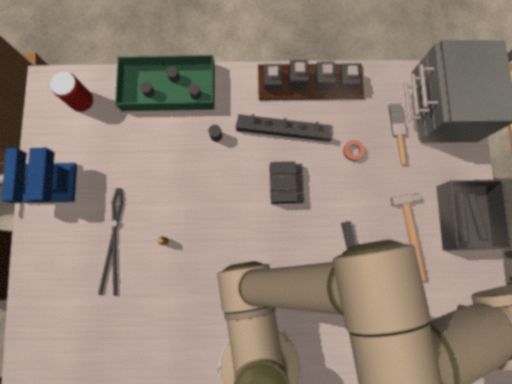

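View pics/scene0.png

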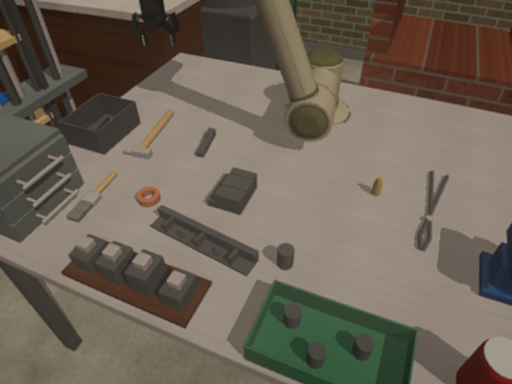

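The top picture shows the die at about (286,183), the fence from (237,120) to (331,135), the billet at (215,132), the collar at (355,150), the wedge at (349,235) and the punch at (163,240). I'll zoom in and measure.

```bash
cat > h.py <<'E'
import numpy as np, cv2
from station import status, grab_frame, camera_info, order, env
def K(c):
    f=192/np.tan(np.radians(c['fov_y'])/2); return np.array([[f,0,c['cx']],[0,f,c['cy']],[0,0,1]])
def ray(c,p):
    q=cv2.undistortPointsIter(np.array([[p]],float),K(c),np.array([c['k1'],0,0,0.]),None,None,(3,50,1e-12))[0,0]
    d=c['R'].T@np.array([q[0],q[1],1]); o=-c['R'].T@c['t']; return o,d
def onz(c,p,z):
    o,d=ray(c,p); return (o+d*(z-o[2])/d[2])[:2]
def proj(c,X):
    X=np.array(X,float).reshape(-1,3)
    return cv2.projectPoints(X,cv2.Rodrigues(c['R'])[0],c['t'],K(c),np.array([c['k1'],0,0,0.]))[0].reshape(-1,2)
def shot(n,name):
    im=cv2.cvtColor(grab_frame(n),cv2.COLOR_RGB2BGR); cv2.imwrite(f"pics/{name}.png",im); return im
def zoom(im,x0,y0,x1,y1,s,name):
    z=cv2.resize(im[y0:y1,x0:x1],None,fx=s,fy=s,interpolation=cv2.INTER_CUBIC)
    z=cv2.convertScaleAbs(z,alpha=1.8,beta=10)
    for u in range((x0+9)//10*10,x1,10):
        cv2.line(z,((u-x0)*s,0),((u-x0)*s,6),(0,0,255),1)
        if u%20==0: cv2.putText(z,str(u),((u-x0)*s-10,18),0,.4,(0,0,255),1)
    for v in range((y0+9)//10*10,y1,10):
        cv2.line(z,(0,(v-y0)*s),(6,(v-y0)*s),(0,0,255),1)
        if v%20==0: cv2.putText(z,str(v),(8,(v-y0)*s+4),0,.4,(0,0,255),1)
    cv2.imwrite(f"pics/{name}.png",z)
E
python3 - <<'E'
from h import *
zoom(cv2.imread("pics/top0.png"),200,100,370,250,4,"top0z")
zoom(cv2.imread("pics/scene0.png"),140,120,310,275,4,"scene0z")
E
```

```text
(no output)
```

View pics/top0z.png

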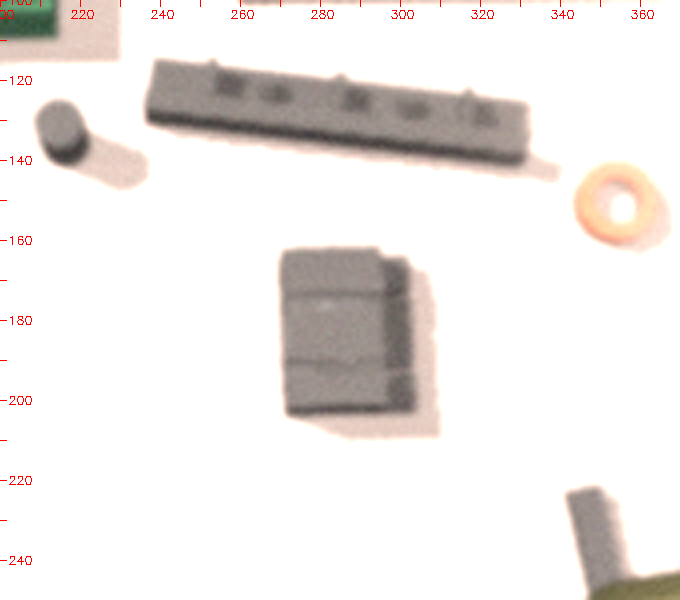

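View pics/scene0z.png

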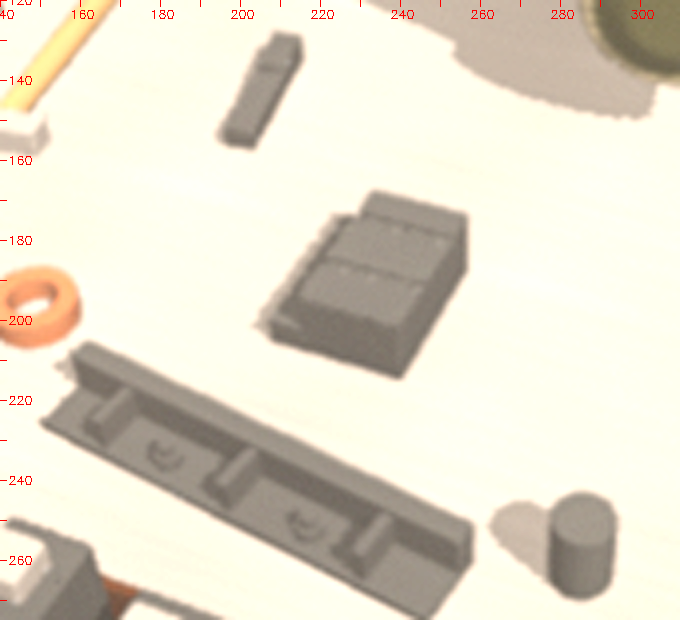

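```bash
cat > m0.py <<'E'
from h import *
c=camera_info("top"); s=camera_info("scene")
P=lambda n,p,z,cc=c: print(n,onz(cc,p,z).round(4))
print("camtop",-c['R'].T@c['t'])
P("fenceL foot",(236.8,130.8),0);P("fenceR foot",(330,141.2),0)
P("fenceL topfront",(236.8,127),.038);P("fenceR topfront",(331,138),.038)
P("fenceL top s",(258,251),.038,s);P("fenceR s",(160,206.5),.038,s)
for n,p,z in[("die TL(+x,face)",(270.3,162.7),.055),("BL top(face)",(271.8,201.8),.055),("BL foot",(271.8,203.8),0),("TR main",(295,163),.055),("BR main",(297,201.5),.055),("foot TR",(301.5,165),.024),("foot BR foot",(303,202.5),0)]:P(n,p,z)
for n,p,z in[("near face corner +x top",(239.5,201),.055),("face -x top",(256,174),.055),("face +x foot",(240,214.5),0),("face -x foot",(256.5,188),0),("foot +x bottom",(207,205),0)]:P(n+" scene",p,z,s)
P("billet",(214.5,130),.055);P("punch",(163,239),.058);P("collar",(353.5,150.5),.022);P("wedge topL",(342,223),.026);P("wedgeR",(350,222),.026)
for q in [(202,155),(197,154),(208,129),(215,130),(204,150)]: P("wedge s",q,.026,s)
P("hammer",(395,198),.02)
P("collar s",(148,194),.022,s);P("billet s",(285.5,251),.055,s)
E
python3 m0.py
```

```text
camtop [0.30527533 0.00865819 1.17985979]
fenceL foot [0.7067 0.0584]
fenceR foot [ 0.6679 -0.2355]
fenceL topfront [0.7059 0.0566]
fenceR topfront [ 0.6664 -0.2313]
fenceL top s [0.7095 0.063 ]
fenceR s [ 0.6751 -0.2322]
die TL(+x,face) [ 0.5873 -0.0425]
BL top(face) [ 0.4698 -0.044 ]
BL foot [ 0.4717 -0.0465]
TR main [ 0.5852 -0.116 ]
BR main [ 0.4694 -0.1177]
foot TR [ 0.5863 -0.1391]
foot BR foot [ 0.474  -0.1422]
near face corner +x top scene [ 0.5911 -0.0393]
face -x top scene [ 0.4769 -0.0418]
face +x foot scene [ 0.5885 -0.0416]
face -x foot scene [ 0.4753 -0.0416]
foot +x bottom scene [ 0.5912 -0.1414]
billet [0.6916 0.1232]
punch [0.3673 0.2702]
collar [ 0.6303 -0.3024]
wedge topL [ 0.4065 -0.253 ]
wedgeR [ 0.409  -0.2771]
wedge s [ 0.428 -0.245]
wedge s [ 0.4295 -0.2618]
wedge s [ 0.2964 -0.2954]
wedge s [ 0.2928 -0.2707]
wedge s [ 0.4033 -0.2515]
hammer [ 0.4797 -0.4209]
collar s [ 0.635  -0.3023]
billet s [0.6972 0.1263]
```

View pics/wrist0.png

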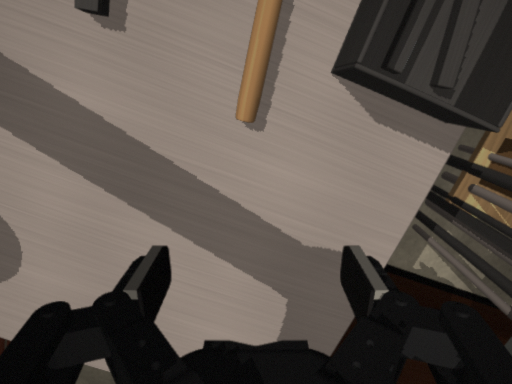

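The fence yaw is about -7°, and its middle is at about (0.688,-0.087). The die's centre is at about (0.530,-0.093) with its x axis near 90°, so it needs about 97° of clockwise turn. The foot side faces the robot's right (-y). I'll push the foot side near its +y end, which turns the block clockwise and moves it forward. First I'll hover beside it with the fingers shut and the tool squared up.

```bash
python3 -m crank '{"gripper":[1,1,1,1,1,1,1,1,1,1,1,1],"offset":[[-0.406,0.16,0.786],[-0.406,0.16,0.786],[-0.406,0.16,0.786],[-0.406,0.16,0.786],[-0.406,0.16,0.786],[-0.406,0.16,0.786],[-0.406,0.16,0.786],[-0.406,0.16,0.786],[-0.406,0.16,0.786],[-0.406,0.16,0.786],[-0.406,0.16,0.786],[-0.406,0.16,0.786]],"twist":[0.69,0.69,0.69,0.69,0.69,0.69,0.69,0.69,0.69,0.69,0.69,0.69]}' 40
python3 - <<'E'
from h import *
for n in("top","wrist"): shot(n,n+"1")
E
```

```text
time_s: 1.35
eef_pos: [0.4901, -0.1854, 0.1513]
tool_rot: [[0.001, -0.0, 1.0], [-1.0, 0.001, 0.001], [-0.001, -1.0, -0.0]]
ft_force: [-0.1, -0.5, 0.4]
gripper_width: -0.001
```

View pics/top1.png

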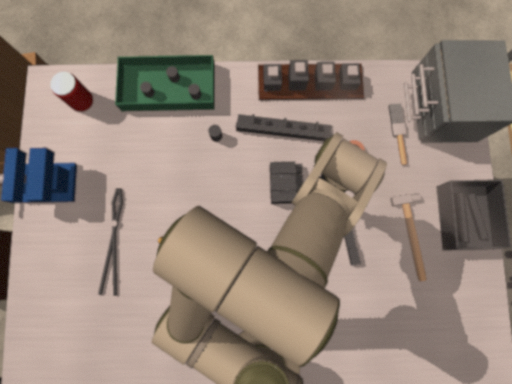

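View pics/wrist1.png

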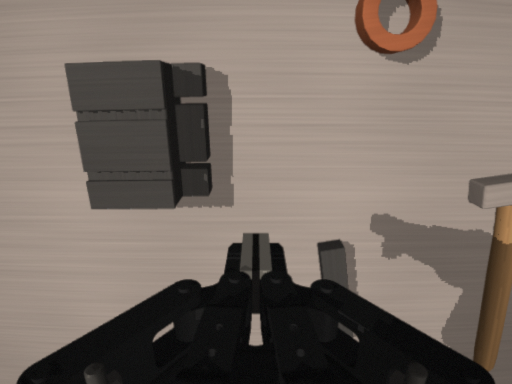

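```bash
python3 - <<'E'
from h import *
c=camera_info("wrist"); print(-c['R'].T@c['t'], c['R'][2])
# foot-edge z=0 / top checks: project measured die corners in wrist view
print(proj(c,[(0.474,-0.142,0),(0.589,-0.142,0),(0.474,-0.142,.024),(0.589,-0.142,.024),(.47,-.044,.055),(.588,-.043,.055)]).round(1), status.sense()['joint_pos'])
E
```

```text
[ 0.5726518  -0.18613899  0.29231458] [-3.16964143e-01  8.06111012e-04 -9.48437179e-01]
[[212.8 189.2]
 [207.4  70.2]
 [209.4 197.2]
 [203.   68.6]
 [ 93.  213.7]
 [ 66.8  70. ]] [-3.37465079e+01  2.34885257e+01  8.59256706e+01  3.87638692e-02
  7.06047810e+01  5.62645044e+01]
```

The wrist picture shows the foot edge at u≈209 (v 66 to 195), which agrees with my projected die corners to within about 5 px. The fingers are at (256,240), and the wedge end at (332,243) is clear. Next I'll work out the pushing path.

```bash
cat > plan.py <<'E'
from h import *
def plan(com,yaw,yaw_end,py,rho=.044,hx=.013,hz=.011,n=12,gap=0.0,side='foot'):
    # tool x || world y: half sizes hz along world x, hx along world y
    com=np.array(com,float); out=[]
    step=np.radians(yaw_end-yaw)/ (n*20); y=np.radians(yaw)
    L=rho**2/py
    for i in range(n*20+1):
        ex=np.array([np.cos(y),np.sin(y)]); ey=np.array([-ex[1],ex[0]])
        if i%20==0:
            h=hz*abs(ex[0])+hx*abs(ex[1])
            out.append((np.degrees(y),com+ex*(-.05-h-gap)+ey*py,com.copy()))
        # CW rotation dθ<0 about ICR at com - L*ey: com displacement = dθ * perp(com-ICR)
        com=com+(-step)*L*ex; y+=step
    return out
if __name__=="__main__":
    import sys
    a=[float(v) for v in sys.argv[1:6]]
    st=status.sense(); T=st['tool_rot']; p=st['eef_pos']
    print(p.round(4))
    for yaw,f,com in plan(a[:2],a[2],a[3],a[4]):
        d=np.array([f[0],f[1],0.012])-p
        print(round(yaw,1),f.round(4),com.round(4),(T.T@d/.5).round(3))
E
python3 plan.py .531 -.0925 90 -7 .048
```

```text
[ 0.4899 -0.1858  0.1514]
90.0 [ 0.483  -0.1555] [ 0.531  -0.0925] [-0.06   0.279 -0.014]
81.9 [ 0.4748 -0.1439] [ 0.5314 -0.0868] [-0.084  0.279 -0.03 ]
73.8 [ 0.4682 -0.1309] [ 0.5326 -0.0813] [-0.11   0.279 -0.044]
65.8 [ 0.4635 -0.1167] [ 0.5345 -0.0759] [-0.138  0.279 -0.053]
57.7 [ 0.4609 -0.1017] [ 0.5372 -0.0709] [-0.168  0.279 -0.058]
49.6 [ 0.4605 -0.0862] [ 0.5405 -0.0663] [-0.199  0.279 -0.059]
41.5 [ 0.4626 -0.0706] [ 0.5445 -0.0622] [-0.23   0.279 -0.055]
33.4 [ 0.4672 -0.0552] [ 0.549  -0.0588] [-0.261  0.279 -0.046]
25.3 [ 0.4742 -0.0406] [ 0.5539 -0.056 ] [-0.29   0.279 -0.032]
17.3 [ 0.4835 -0.0271] [ 0.5592 -0.0539] [-0.317  0.279 -0.013]
9.2 [ 0.495  -0.0152] [ 0.5648 -0.0526] [-0.341  0.279  0.01 ]
1.1 [ 0.5083 -0.0052] [ 0.5704 -0.052 ] [-0.361  0.279  0.037]
-7.0 [0.5199 0.003 ] [ 0.5761 -0.0523] [-0.377  0.279  0.06 ]
```

```bash
python3 -m crank '{"gripper":[1,1,1,1,1,1,1,1,1,1,1,1],"offset":[[-0.02,0.07,-0.014],[-0.02,0.14,-0.014],[-0.02,0.21,-0.014],[-0.02,0.27,-0.014],[-0.02,0.279,-0.014],[-0.04,0.279,-0.014],[-0.06,0.279,-0.014],[-0.072,0.279,-0.022],[-0.084,0.279,-0.030],[-0.097,0.279,-0.037],[-0.110,0.279,-0.044],[-0.110,0.279,-0.044]],"twist":[0,0,0,0,0,0,0,0,0,0,0,0]}'
python3 - <<'E'
from h import *
im=shot("top","top2"); zoom(im,200,100,370,250,4,"top2z")
im=shot("scene","scene2"); zoom(im,140,120,310,275,4,"scene2z")
shot("wrist","wrist2")
E
```

```text
time_s: 2.65
eef_pos: [0.4678, -0.1303, 0.0128]
tool_rot: [[0.0, 0.001, 1.0], [-1.0, -0.0, 0.0], [0.0, -1.0, 0.001]]
ft_force: [0.3, -2.0, 3.4]
gripper_width: -0.004
```

View pics/wrist2.png

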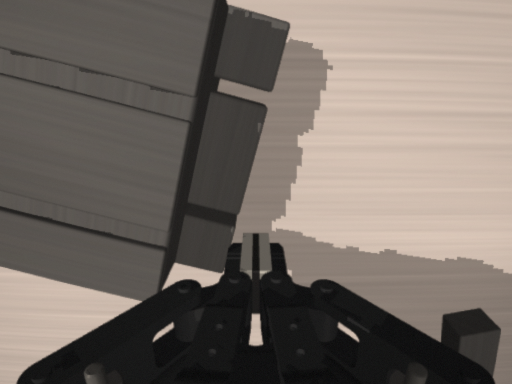

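View pics/top2z.png

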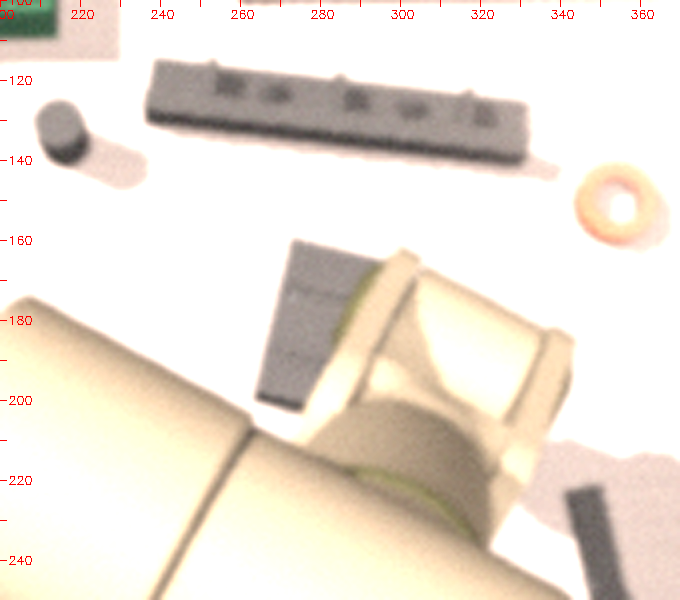

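View pics/scene2z.png

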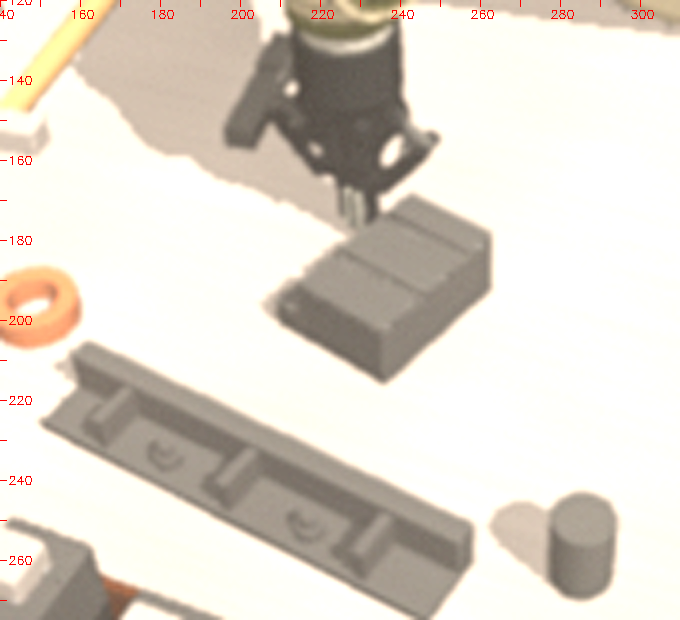

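The block is turning as planned. In the scene view its tall face now runs from (236,203) to (262,178), and the wrist shows the finger on the foot's near end. I'll measure it and continue.

```bash
cat > pose.py <<'E'
from h import *
import sys
def pose(items):
    """items: (cam, u,v, diex,diey,z) ; fit 2D rigid"""
    A=[];B=[]
    for cam,u,v,x,y,z in items:
        A.append((x,y)); B.append(onz(cam,(u,v),z))
    A=np.array(A);B=np.array(B)
    a=A-A.mean(0);b=B-B.mean(0)
    th=np.arctan2((a[:,0]*b[:,1]-a[:,1]*b[:,0]).sum(),(a*b).sum())
    R=np.array([[np.cos(th),-np.sin(th)],[np.sin(th),np.cos(th)]])
    t=B.mean(0)-R@A.mean(0)
    print("yaw",np.degrees(th).round(2),"com",t.round(4),"res mm",(1000*(B-A@R.T-t)).round(1).tolist())
    return t,th
E
python3 - <<'E'
from pose import *
s=camera_info("scene");c=camera_info("top");w=camera_info("wrist")
S=[(s,235.5,202.8,.05,-.06,.055),(s,262.3,179,.05,.06,.055),(s,236,215,.05,-.06,0),(s,262.5,192,.05,.06,0)]
T=[(c,273.5,160.3,.05,-.06,.055),(c,264.2,199.3,.05,.06,.055),(c,264,201,.05,.06,0)]
W=[(w,178,262,-.05,.06,.024),(w,290,22,-.05,-.06,.024),(w,163,300,-.023,.06,.055)]
W=[(w,222,272,-.05,.06,.024),(w,290,22,-.05,-.06,.024),(w,163,300,-.023,.06,.055)]
for q in (S,T,W,S+T+W): pose(q)
E
```

```text
yaw 74.79 com [ 0.5291 -0.0816] res mm [[0.9, 3.0], [5.1, 0.2], [-5.8, -1.7], [-0.2, -1.5]]
yaw 75.48 com [ 0.5245 -0.0858] res mm [[-0.6, 0.2], [-1.3, 0.3], [1.9, -0.5]]
yaw 75.82 com [ 0.5324 -0.0826] res mm [[0.9, 2.3], [-2.9, 1.4], [2.0, -3.7]]
yaw 76.54 com [ 0.5295 -0.0831] res mm [[1.6, 2.4], [6.7, 3.1], [-5.1, -2.3], [1.3, 1.4], [-5.0, -3.8], [-5.1, -1.5], [-2.0, -2.2], [3.5, 3.8], [-0.8, 1.4], [4.9, -2.4]]
```

```bash
python3 plan.py .529 -.083 75 -7 .048
```

```text
[ 0.4677 -0.1306  0.0121]
75.0 [ 0.4657 -0.1338] [ 0.529 -0.083] [ 0.006  0.    -0.004]
68.2 [ 0.4613 -0.122 ] [ 0.5305 -0.0784] [-0.017  0.    -0.013]
61.3 [ 0.4584 -0.1096] [ 0.5325 -0.0741] [-0.042  0.    -0.019]
54.5 [ 0.4571 -0.0966] [ 0.5351 -0.07  ] [-0.068  0.    -0.021]
47.7 [ 0.4575 -0.0835] [ 0.5381 -0.0662] [-0.094  0.    -0.021]
40.8 [ 0.4596 -0.0703] [ 0.5415 -0.0629] [-0.121  0.    -0.016]
34.0 [ 0.4635 -0.0573] [ 0.5453 -0.06  ] [-0.147  0.    -0.009]
27.2 [ 0.4691 -0.0448] [ 0.5495 -0.0575] [-0.172  0.     0.003]
20.3 [ 0.4764 -0.0331] [ 0.5539 -0.0555] [-0.195  0.     0.017]
13.5 [ 0.4853 -0.0223] [ 0.5585 -0.0541] [-0.217  0.     0.035]
6.7 [ 0.4956 -0.0128] [ 0.5632 -0.0533] [-0.236  0.     0.056]
-0.2 [ 0.5071 -0.0048] [ 0.568 -0.053] [-0.252  0.     0.079]
-7.0 [0.5166 0.002 ] [ 0.5728 -0.0533] [-0.265  0.     0.098]
```

```bash
python3 -m crank '{"gripper":[1,1,1,1,1,1,1,1,1,1,1,1],"offset":[[-0.010,0,-0.006],[-0.020,0,-0.011],[-0.030,0,-0.015],[-0.040,0,-0.017],[-0.050,0,-0.018],[-0.060,0,-0.019],[-0.070,0,-0.020],[-0.080,0,-0.020],[-0.090,0,-0.019],[-0.10,0,-0.018],[-0.110,0,-0.016],[-0.110,0,-0.016]],"twist":[0,0,0,0,0,0,0,0,0,0,0,0]}'
python3 - <<'E'
from h import *
im=shot("top","top3"); zoom(im,200,100,370,250,4,"top3z")
im=shot("scene","scene3"); zoom(im,140,120,310,275,4,"scene3z")
shot("wrist","wrist3")
E
```

```text
time_s: 4.0
eef_pos: [0.4597, -0.0748, 0.0121]
tool_rot: [[0.0, -0.001, 1.0], [-1.0, 0.002, 0.0], [-0.002, -1.0, -0.001]]
ft_force: [-0.6, -0.5, -0.6]
gripper_width: 0.003
```

View pics/wrist3.png

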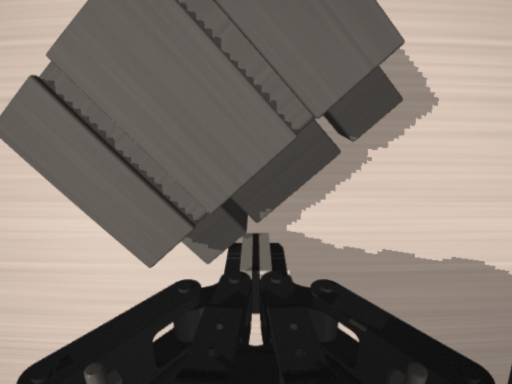

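View pics/scene3z.png

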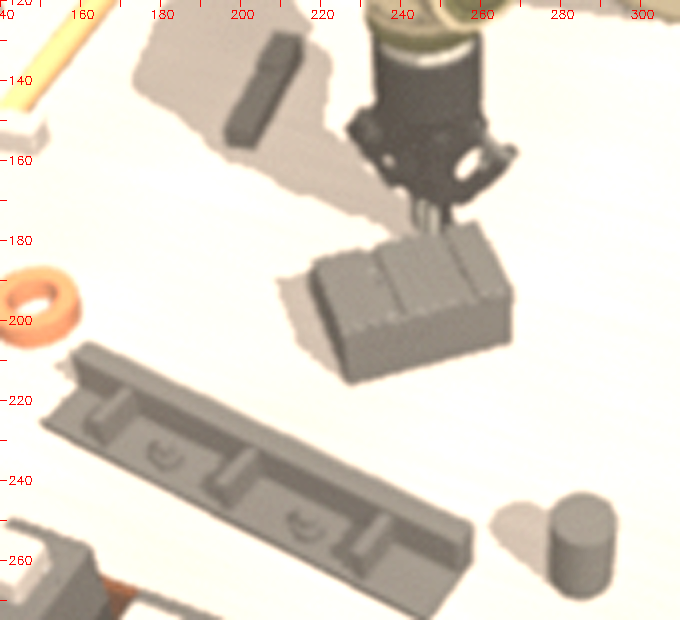

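View pics/top3z.png

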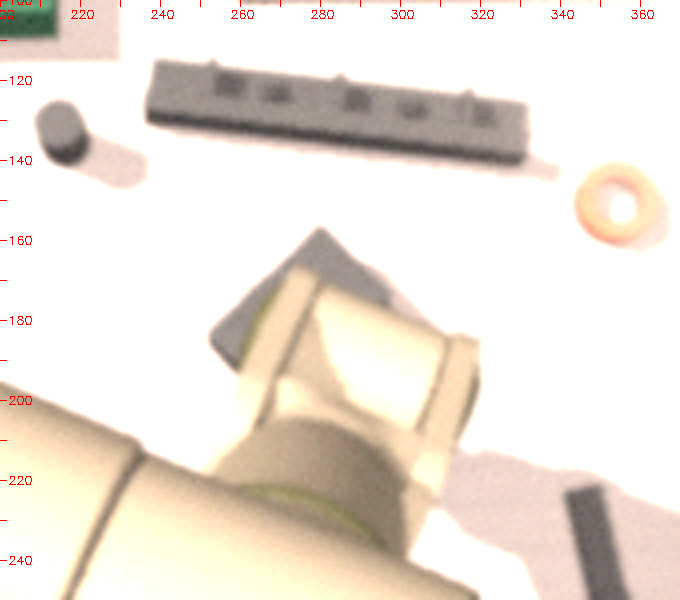

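The scene view shows the flat face top running from (227,203) to (268,193). The top view shows corner b at (280,157) and corner a at (252,184), so yaw is near 40°.

```bash
python3 - <<'E'
from pose import *
s=camera_info("scene");c=camera_info("top");w=camera_info("wrist")
S=[(s,226.5,203.5,.05,-.06,.055),(s,268,193.5,.05,.06,.055),(s,228,216,.05,-.06,0),(s,267.5,206,.05,.06,0)]
T=[(c,280,157,.05,-.06,.055),(c,252.3,184.5,.05,.06,.055)]
W=[(w,208,264,-.05,.06,.024),(w,403,98,-.05,-.06,.024),(w,150,267,-.023,.06,.055),(w,404,42,-.023,-.06,.055)]
W[2]=(w,191,240,-.023,.06,.055)
W=[(w,208,264,-.05,.06,.024),(w,403,98,-.05,-.06,.024),(w,404,42,-.023,-.06,.055)]
for q in (S,T,W): pose(q)
E
python3 plan.py .537 -.063 43 -7 .048
```

```text
yaw 41.74 com [ 0.5341 -0.0588] res mm [[1.0, 3.8], [5.4, -0.7], [-5.4, 1.1], [-1.0, -4.2]]
yaw 44.35 com [ 0.5275 -0.0649] res mm [[-0.9, 0.9], [0.9, -0.9]]
yaw 42.48 com [ 0.5353 -0.061 ] res mm [[1.8, -1.5], [0.4, 1.5], [-2.2, -0.0]]
[ 0.4599 -0.0754  0.0122]
43.0 [ 0.4553 -0.0735] [ 0.537 -0.063] [-0.004  0.    -0.009]
38.8 [ 0.4571 -0.0655] [ 0.5392 -0.0611] [-0.02   0.    -0.006]
34.7 [ 0.4596 -0.0576] [ 0.5416 -0.0593] [-0.036  0.    -0.001]
30.5 [ 0.4627 -0.0499] [ 0.544  -0.0577] [-0.051  0.     0.006]
26.3 [ 0.4665 -0.0424] [ 0.5466 -0.0563] [-0.066  0.     0.013]
22.2 [ 0.4709 -0.0352] [ 0.5493 -0.0551] [-0.08   0.     0.022]
18.0 [ 0.4759 -0.0284] [ 0.552  -0.0541] [-0.094  0.     0.032]
13.8 [ 0.4814 -0.0219] [ 0.5548 -0.0533] [-0.107  0.001  0.043]
9.7 [ 0.4875 -0.016 ] [ 0.5577 -0.0527] [-0.119  0.001  0.055]
5.5 [ 0.4941 -0.0105] [ 0.5606 -0.0523] [-0.13   0.001  0.068]
1.3 [ 0.5011 -0.0056] [ 0.5635 -0.0521] [-0.14   0.001  0.082]
-2.8 [ 0.5073 -0.0012] [ 0.5665 -0.0522] [-0.148  0.001  0.095]
-7.0 [0.5132 0.0029] [ 0.5694 -0.0524] [-0.157  0.001  0.107]
```

```bash
python3 -m crank '{"gripper":[1,1,1,1,1,1,1,1,1,1,1,1],"offset":[[-0.010,0,0],[-0.020,0,0],[-0.030,0,0.002],[-0.040,0,0.005],[-0.050,0,0.009],[-0.060,0,0.014],[-0.070,0,0.020],[-0.079,0,0.026],[-0.088,0,0.033],[-0.096,0,0.040],[-0.104,0,0.047],[-0.104,0,0.047]],"twist":[0,0,0,0,0,0,0,0,0,0,0,0]}'
python3 - <<'E'
from h import *
im=shot("top","top4"); zoom(im,200,100,370,250,4,"top4z")
im=shot("scene","scene4"); zoom(im,140,120,310,275,4,"scene4z")
shot("wrist","wrist4")
E
```

```text
time_s: 5.35
eef_pos: [0.4834, -0.0225, 0.0121]
tool_rot: [[0.0, -0.001, 1.0], [-1.0, 0.002, 0.0], [-0.002, -1.0, -0.001]]
ft_force: [-2.2, 0.6, -0.0]
gripper_width: -0.002
```

View pics/wrist4.png

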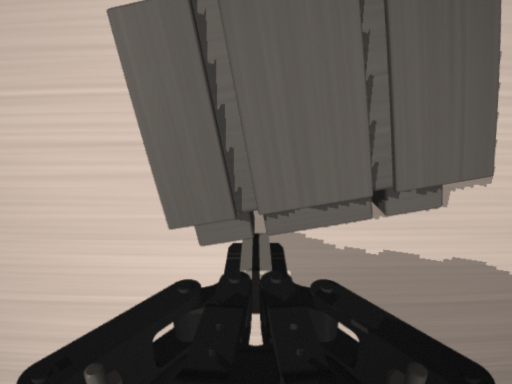

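View pics/scene4z.png

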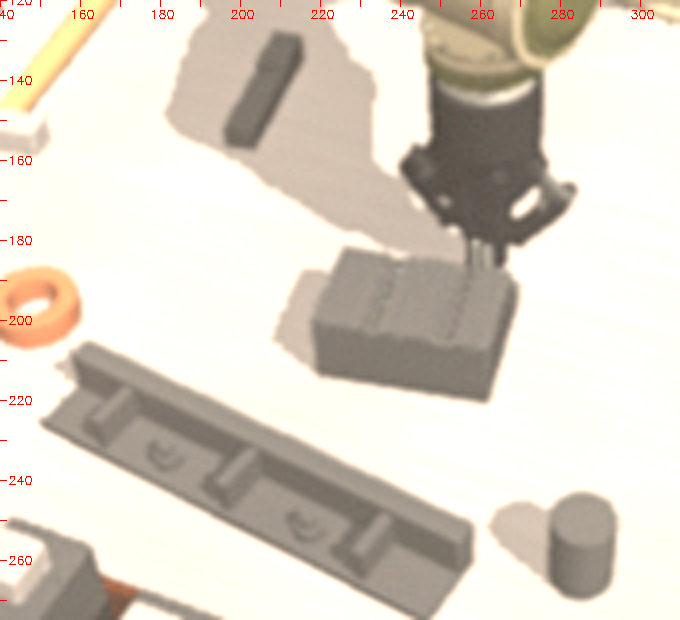

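View pics/top4z.png

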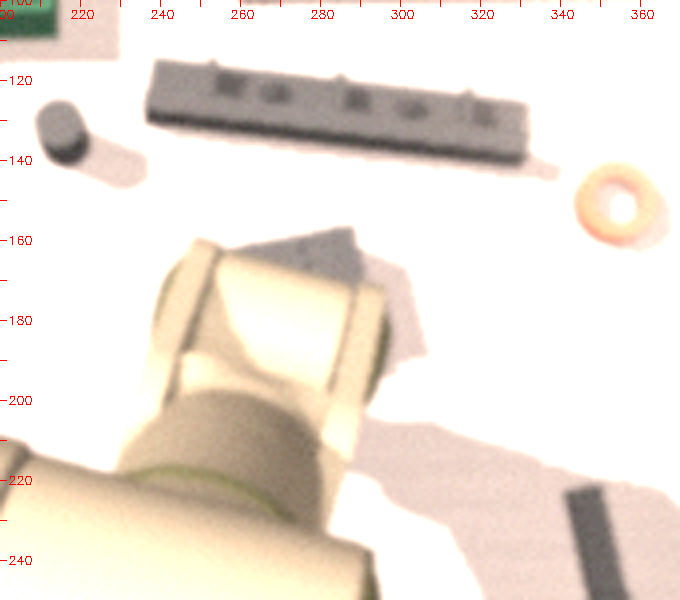

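```bash
python3 - <<'E'
from pose import *
s=camera_info("scene");c=camera_info("top");w=camera_info("wrist")
S=[(s,218,200.5,.05,-.06,.055),(s,262,207.5,.05,.06,.055),(s,219,213,.05,-.06,0),(s,261.5,220,.05,.06,0)]
W=[(w,200,245,-.05,.06,.024),(w,443,206,-.05,-.06,.024),(w,169,228,-.023,.06,.055),(w,494,176,-.023,-.06,.055),(w,110,12,.05,.06,.055)]
for q in (S,W): t,th=pose(q)
p=status.sense()['eef_pos'][:2]
R=np.array([[np.cos(th),-np.sin(th)],[np.sin(th),np.cos(th)]]);print("finger in die",R.T@(p-t))
E
```

```text
yaw 10.12 com [ 0.5486 -0.0451] res mm [[2.6, 3.5], [3.1, 0.8], [-3.0, -1.3], [-2.7, -3.1]]
yaw 9.88 com [ 0.5516 -0.0462] res mm [[2.0, -0.7], [1.6, 1.8], [-0.4, -1.0], [-1.2, 1.7], [-2.0, -1.8]]
finger in die [-0.06308837  0.03441718]
```

```bash
python3 plan.py .5505 -.046 10 -7 .05
```

```text
[ 0.4835 -0.0231  0.0122]
10.0 [ 0.4797 -0.0077] [ 0.5505 -0.046 ] [-0.031  0.    -0.008]
8.6 [ 0.4819 -0.0058] [ 0.5514 -0.0458] [-0.035  0.    -0.003]
7.2 [ 0.4841 -0.0039] [ 0.5524 -0.0457] [-0.038  0.     0.001]
5.8 [ 0.4864 -0.0021] [ 0.5533 -0.0456] [-0.042  0.     0.006]
4.3 [ 4.887e-01 -3.000e-04] [ 0.5543 -0.0455] [-0.046  0.     0.01 ]
2.9 [0.4911 0.0013] [ 0.5553 -0.0455] [-0.049  0.     0.015]
1.5 [0.4936 0.003 ] [ 0.5562 -0.0454] [-0.052  0.     0.02 ]
0.1 [0.4961 0.0045] [ 0.5572 -0.0454] [-0.055  0.     0.025]
-1.3 [0.498 0.006] [ 0.5581 -0.0454] [-0.058  0.     0.029]
-2.7 [0.4999 0.0074] [ 0.5591 -0.0455] [-0.061  0.     0.033]
-4.2 [0.5019 0.0089] [ 0.56   -0.0455] [-0.064  0.     0.037]
-5.6 [0.5039 0.0102] [ 0.561  -0.0456] [-0.067  0.001  0.041]
-7.0 [0.506  0.0116] [ 0.5619 -0.0457] [-0.069  0.001  0.045]
```

```bash
python3 -m crank '{"gripper":[1,1,1,1,1,1,1,1,1,1,1,1],"offset":[[-0.010,0,-0.020],[-0.031,0,-0.020],[-0.033,0,-0.006],[-0.036,0,0.002],[-0.040,0,0.009],[-0.045,0,0.016],[-0.050,0,0.023],[-0.055,0,0.030],[-0.060,0,0.035],[-0.064,0,0.040],[-0.067,0,0.045],[-0.067,0,0.045]],"twist":[0,0,0,0,0,0,0,0,0,0,0,0]}'
python3 - <<'E'
from h import *
im=shot("scene","scene5"); zoom(im,140,120,310,275,4,"scene5z")
shot("wrist","wrist5")
E
```

```text
time_s: 6.7
eef_pos: [0.5064, 0.0106, 0.0122]
tool_rot: [[-0.0, 0.001, 1.0], [-1.0, 0.002, -0.0], [-0.002, -1.0, 0.001]]
ft_force: [-2.0, 0.6, -0.9]
gripper_width: -0.002
```

View pics/wrist5.png

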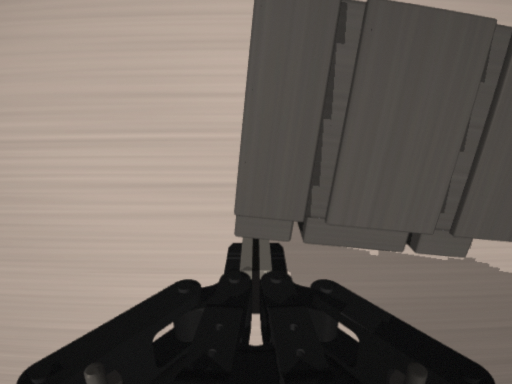

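View pics/scene5z.png

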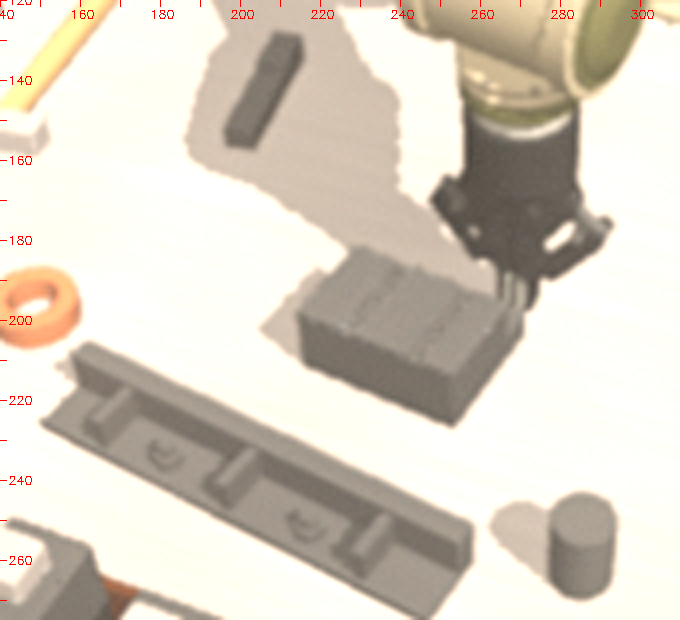

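```bash
python3 - <<'E'
from pose import *
s=camera_info("scene");w=camera_info("wrist")
S=[(s,215,198.5,.05,-.06,.055),(s,252.8,214,.05,.06,.055),(s,215.8,211,.05,-.06,0),(s,253,226.5,.05,.06,0)]
W=[(w,235,235,-.05,.06,.024),(w,470,255,-.05,-.06,.024),(w,236,214,-.023,.06,.055)]
for q in (S,W,S+W): t,th=pose(q)
E
```

```text
yaw -6.17 com [ 0.5612 -0.0426] res mm [[2.9, 5.1], [2.6, -0.7], [-2.4, -0.6], [-3.1, -3.8]]
yaw -5.32 com [ 0.5653 -0.0442] res mm [[1.2, -0.1], [0.2, 0.7], [-1.4, -0.6]]
yaw -5.73 com [ 0.5629 -0.0436] res mm [[0.7, 5.8], [1.4, -0.1], [-4.5, 0.1], [-4.3, -3.2], [3.1, -1.0], [3.0, -0.3], [0.6, -1.3]]
```

The block is close to square: yaw is about -5.7° against about -7° for the fence. It's roughly 70 mm clear of the fence. I'll back off, raise, open the fingers, turn the tool to fence yaw and look from behind.

```bash
python3 -m crank '{"gripper":[1,1,1,-1,-1,-1,-1,-1,-1,-1,-1,-1],"offset":[[0,0,-0.04],[0,0,-0.09],[0,-0.1,-0.10],[0.05,-0.2,-0.10],[0.09,-0.3,-0.10],[0.09,-0.3,-0.10],[0.09,-0.3,-0.10],[0.09,-0.3,-0.10],[0.09,-0.3,-0.10],[0.09,-0.3,-0.10],[0.09,-0.3,-0.10],[0.09,-0.3,-0.10]],"twist":[0,0,0,0.1,0.2,0.233,0.233,0.233,0.233,0.233,0.233,0.233]}'
python3 - <<'E'
from h import *
im=shot("scene","scene6"); zoom(im,140,120,310,275,4,"scene6z")
im=shot("top","top6"); zoom(im,200,100,370,250,4,"top6z")
im=shot("wrist","wrist6")
E
```

```text
time_s: 8.0
eef_pos: [0.4561, -0.0345, 0.1617]
tool_rot: [[-0.122, 0.0, 0.993], [-0.993, 0.002, -0.122], [-0.002, -1.0, -0.0]]
ft_force: [-0.4, 0.2, -0.1]
gripper_width: 1.002
```

View pics/wrist6.png

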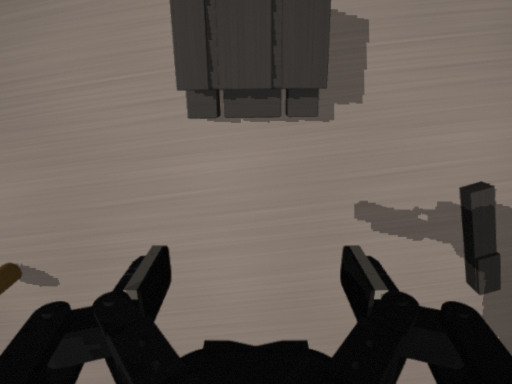

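View pics/top6z.png

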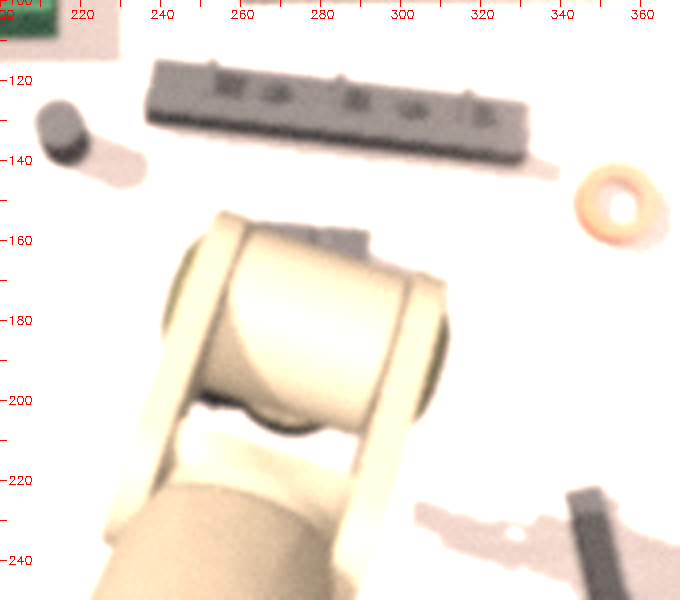

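```bash
python3 - <<'E'
from pose import *
w=camera_info("wrist");s=camera_info("scene");st=status.sense();T=st['tool_rot'];p=st['eef_pos']
W=[(w,187,118,-.05,.06,.0),(w,320,118,-.05,-.06,.0),(w,177.5,90,-.023,.06,.055),(w,328.5,89,-.023,-.06,.055)]
t,th=pose(W)
for q in W: print(((T.T@(np.append(onz(w,q[1:3],q[5]),0)-p))*1000).round(1))
fm=np.array([.689,-.087]);a=np.radians(-7.2);ex=np.array([np.cos(a),np.sin(a)]);ey=np.array([-ex[1],ex[0]])
for y in(.06,-.06):
  c=t+np.array([np.cos(th)*.05-np.sin(th)*y,np.sin(th)*.05+np.cos(th)*y]);print("corner in fence",(c-fm)@ex,(c-fm)@ey)
E
```

```text
yaw -6.87 com [ 0.5609 -0.0454] res mm [[0.8, 6.0], [-1.0, -5.9], [-0.1, -0.3], [0.4, 0.1]]
[-67.8 162.1  55.1]
[ 64.2 161.9  55. ]
[-61.5 162.1  82. ]
[ 58.  161.9  82.6]
corner in fence -0.08264486390322935 0.0855479724900833
corner in fence -0.08195678595405133 -0.03445005478010084
```

View pics/scene6z.png

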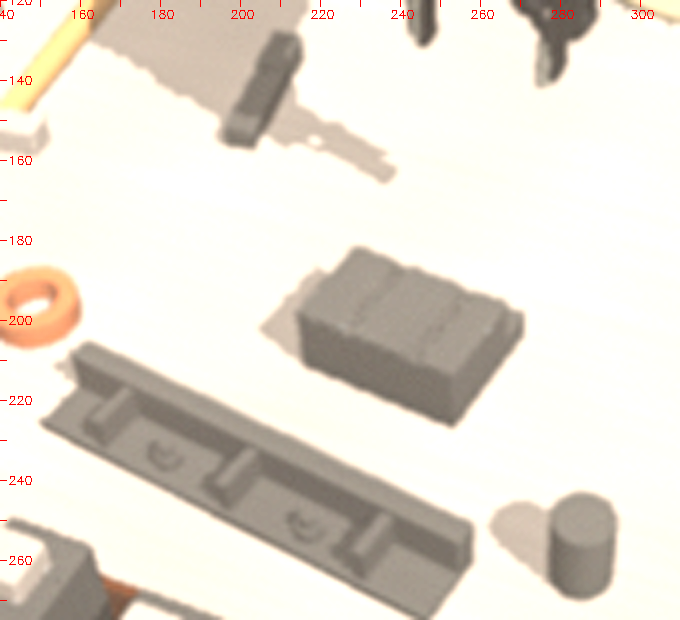

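The wrist picture shows the foot edge level at v=118 (u 187 to 320) and centred ahead of the tool. The die's yaw is about -6.9°, with both corners about 80 mm clear. I'll push forward with the fingers part-open as a fork.

```bash
python3 -m crank '{"gripper":[-0.3,-0.3,-0.3,-0.3,-0.3,-0.3,-0.3,-0.3,-0.3,-0.3,-0.3,-0.3],"offset":[[0,0.08,0],[0,0.16,0],[0,0.24,0],[0,0.3,0],[0,0.311,0],[0,0.311,0.03],[0,0.311,0.06],[0,0.311,0.075],[0,0.311,0.09],[0,0.311,0.105],[0,0.311,0.12],[0,0.311,0.12]],"twist":[0,0,0,0,0,0,0,0,0,0,0,0]}'
python3 - <<'E'
from h import *
im=shot("scene","scene7"); zoom(im,140,120,310,275,4,"scene7z")
im=shot("wrist","wrist7")
E
```

```text
time_s: 9.35
eef_pos: [0.5151, -0.0413, 0.0068]
tool_rot: [[-0.121, -0.002, 0.993], [-0.993, 0.003, -0.121], [-0.002, -1.0, -0.002]]
ft_force: [-3.0, 1.0, 1.3]
gripper_width: 0.651
```

View pics/wrist7.png

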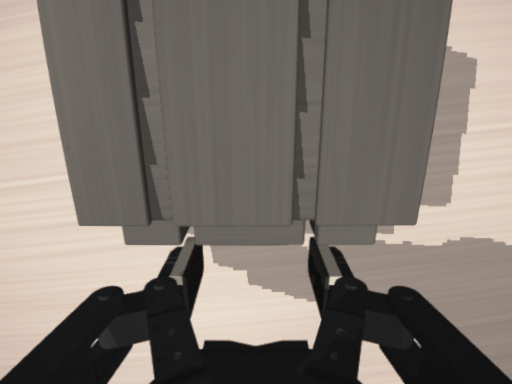

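View pics/scene7z.png

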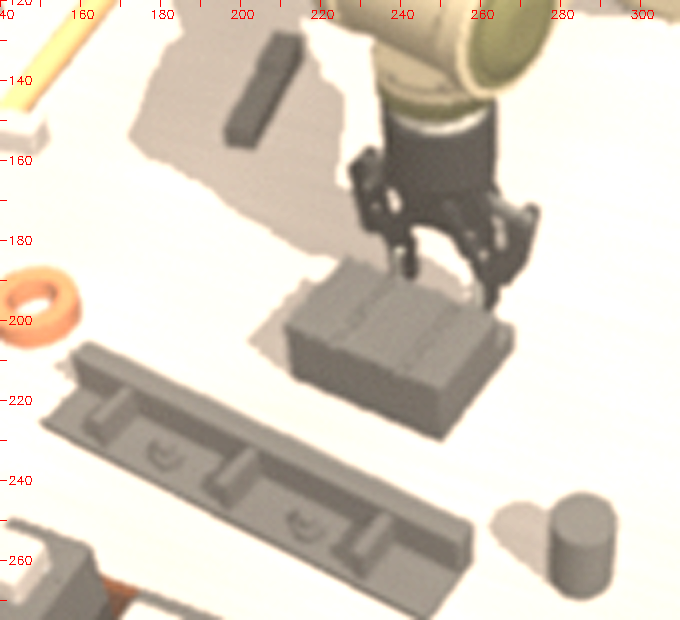

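The fork has both fingers on the foot and the block is moving straight. The remaining gap is about 64 mm, so I'll push 46 mm more.

```bash
python3 -m crank '{"gripper":[-0.3,-0.3,-0.3,-0.3,-0.3,-0.3,-0.3,-0.3],"offset":[[0,0,0.013],[0,0,0.026],[0,0,0.039],[0,0,0.052],[0,0,0.065],[0,0,0.078],[0,0,0.09],[0,0,0.09]],"twist":[0,0,0,0,0,0,0,0]}'
python3 - <<'E'
from h import *
im=shot("scene","scene8"); zoom(im,140,120,310,275,4,"scene8z")
im=shot("top","top8"); zoom(im,200,100,370,250,4,"top8z")
E
```

```text
time_s: 10.25
eef_pos: [0.5593, -0.0466, 0.0067]
tool_rot: [[-0.121, -0.002, 0.993], [-0.993, 0.003, -0.121], [-0.003, -1.0, -0.003]]
ft_force: [-3.3, 1.0, 1.6]
gripper_width: 0.649
```

View pics/scene8z.png

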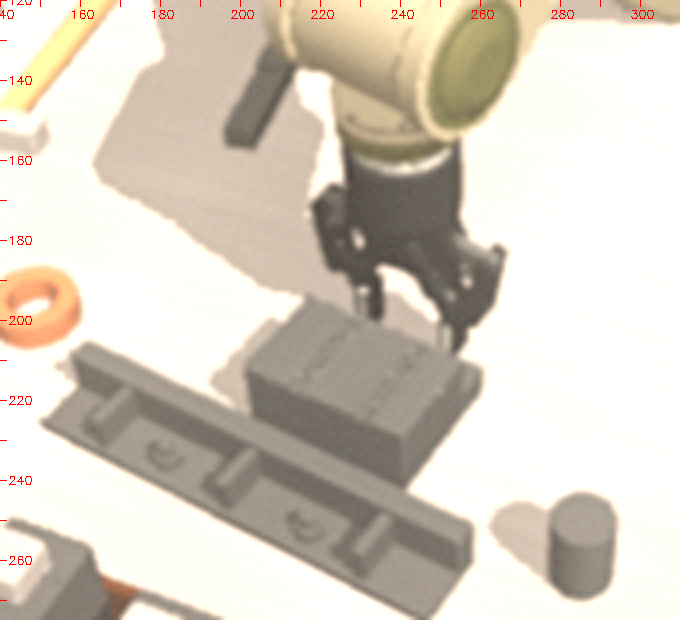

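View pics/top8z.png

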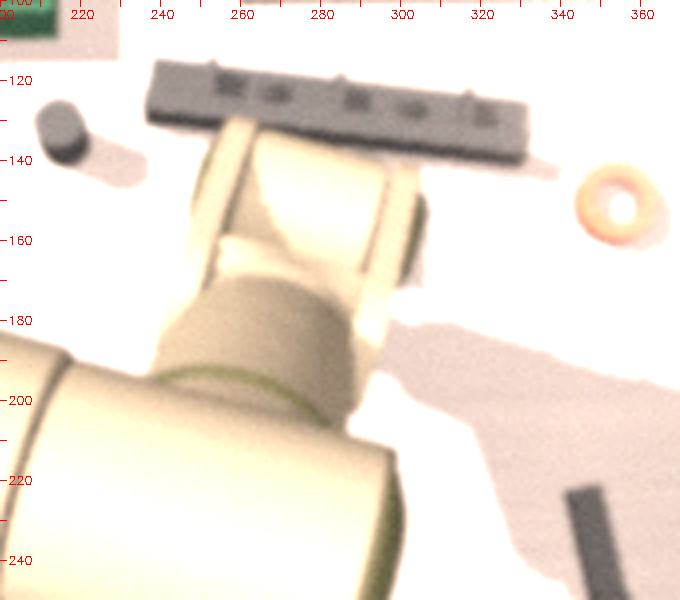

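About 20 mm remains and the faces look parallel. I'll push 11 mm more with the fork, then back off and shut the fingers, so that one central push lets the block seat itself on the fence.

```bash
python3 -m crank '{"gripper":[-0.3,-0.3,-0.3,-0.3,-0.3,1,1,1,1,1,1,1],"offset":[[0,0,0.010],[0,0,0.019],[0,0,0.024],[0,0,0],[0,0,-0.04],[-0.004,0,-0.04],[-0.004,0,-0.04],[-0.004,0,-0.04],[-0.004,0,-0.04],[-0.004,-0.006,-0.04],[-0.004,-0.006,-0.02],[-0.004,-0.006,0.0]],"twist":[0,0,0,0,0,0,0,0,0,0,0,0]}'
python3 - <<'E'
from h import *
im=shot("scene","scene9"); zoom(im,140,120,310,275,4,"scene9z")
im=shot("wrist","wrist9")
E
```

```text
time_s: 11.55
eef_pos: [0.5607, -0.0449, 0.01]
tool_rot: [[-0.122, -0.001, 0.993], [-0.993, 0.002, -0.122], [-0.002, -1.0, -0.001]]
ft_force: [0.8, -0.1, -0.1]
gripper_width: -0.001
```

View pics/scene9z.png

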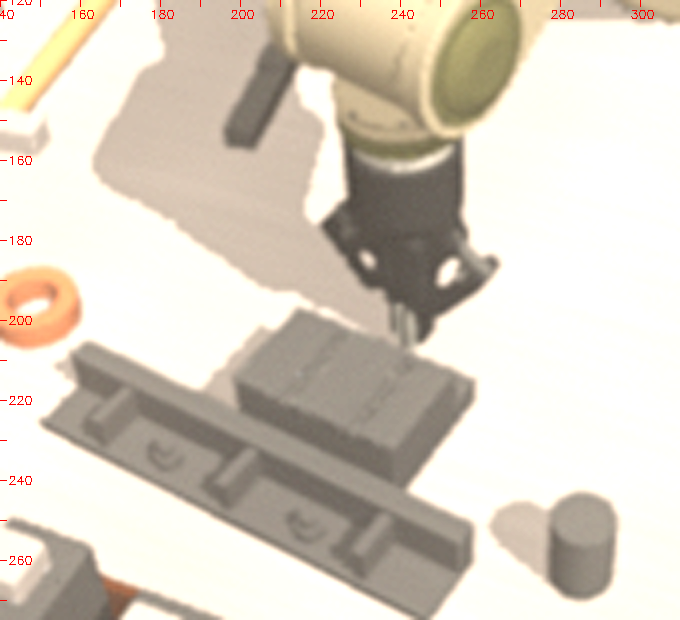

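View pics/wrist9.png

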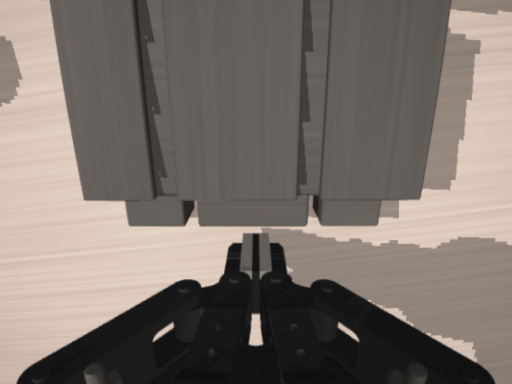

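The finger is central on the foot with about a 10 mm gap. I'll go forward slowly and watch the force.

```bash
python3 -m crank '{"gripper":[1,1,1,1,1,1,1],"offset":[[0,0,0.012],[0,0,0.022],[0,0,0.028],[0,0,0.033],[0,0,0.037],[0,0,0.040],[0,0,0.040]],"twist":[0,0,0,0,0,0,0]}'
python3 - <<'E'
from h import *
print(status.sense()['ft_force'])
im=shot("scene","scene10"); zoom(im,140,120,310,275,4,"scene10z")
E
```

```text
time_s: 12.35
eef_pos: [0.5793, -0.0469, 0.0095]
tool_rot: [[-0.121, -0.005, 0.993], [-0.993, 0.003, -0.121], [-0.003, -1.0, -0.006]]
ft_force: [-10.0, 0.3, 6.2]
gripper_width: 0.002
[-10.02206525   0.33462082   6.15121022]
```

View pics/scene10z.png

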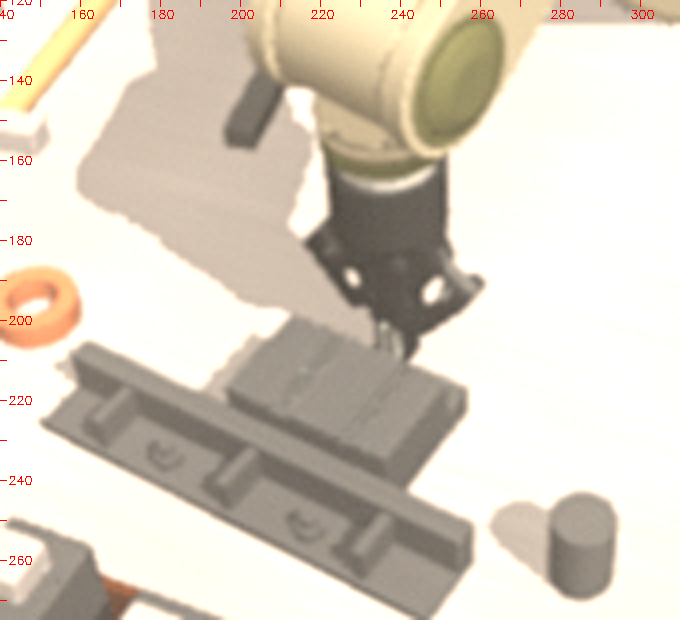

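```bash
python3 -m crank '{"gripper":[1,1,1],"offset":[[0,0,0.004],[0,0,0.007],[0,0,0.007]],"twist":[0,0,0]}'; python3 -m crank '{"gripper":[1,1,1],"offset":[[0,0,0.004],[0,0,0.007],[0,0,0.007]],"twist":[0,0,0]}'
python3 - <<'E'
from h import *
im=shot("scene","scene11"); zoom(im,140,120,310,275,4,"scene11z")
E
```

```text
time_s: 12.7
eef_pos: [0.5793, -0.0467, 0.0092]
tool_rot: [[-0.121, -0.014, 0.993], [-0.993, 0.005, -0.12], [-0.003, -1.0, -0.015]]
ft_force: [-15.0, 0.8, 10.2]
gripper_width: -0.001
time_s: 13.0
eef_pos: [0.5793, -0.0465, 0.0089]
tool_rot: [[-0.12, -0.024, 0.992], [-0.993, 0.006, -0.12], [-0.003, -1.0, -0.024]]
ft_force: [-17.0, -0.3, 11.3]
gripper_width: 0.002
```

View pics/scene11z.png

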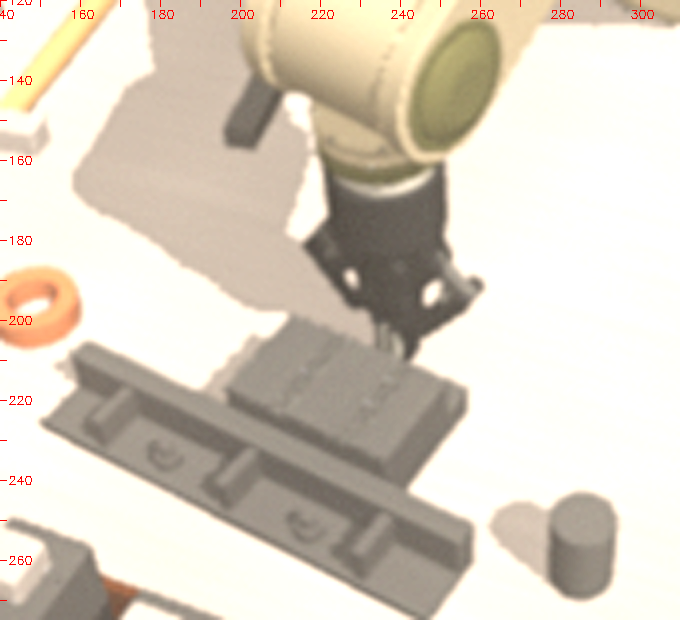

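The tip has stopped at x=0.579 and the force is rising (17 N), so the block is seated. I'll back off, raise and check.

```bash
python3 -m crank '{"gripper":[1,1,1,1,1,1,1,1,1,1,1],"offset":[[0,0,-0.02],[0,0,-0.06],[0,0,-0.1],[0,-0.1,-0.1],[0,-0.2,-0.1],[0,-0.3,-0.1],[0,-0.4,-0.05],[0,-0.4,0.0],[0,-0.4,0.0],[0,-0.4,0.0],[0,-0.4,0.0]],"twist":[0,0,0,0,0,0,0,0,0,0,0]}'
python3 - <<'E'
from h import *
im=shot("scene","scene12"); zoom(im,140,120,310,275,4,"scene12z")
im=shot("wrist","wrist12"); 
E
```

```text
time_s: 14.15
eef_pos: [0.5832, -0.0476, 0.2081]
tool_rot: [[-0.12, -0.026, 0.992], [-0.993, 0.007, -0.12], [-0.004, -1.0, -0.026]]
ft_force: [-0.2, 0.6, 0.3]
gripper_width: 0.001
```

View pics/wrist12.png

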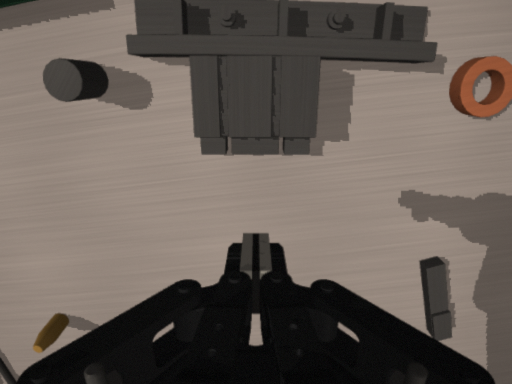

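View pics/scene12z.png

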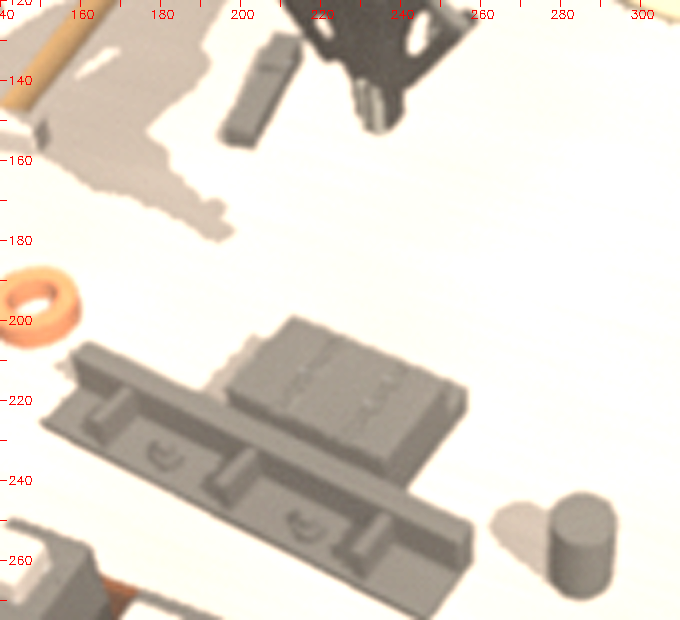

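```bash
python3 - <<'E'
from h import *
im=cv2.imread("pics/wrist12.png"); z=cv2.convertScaleAbs(im,alpha=2.2,beta=20); zoom(z,120,20,345,165,3,"wrist12z")
E
```

```text
(no output)
```

View pics/wrist12z.png

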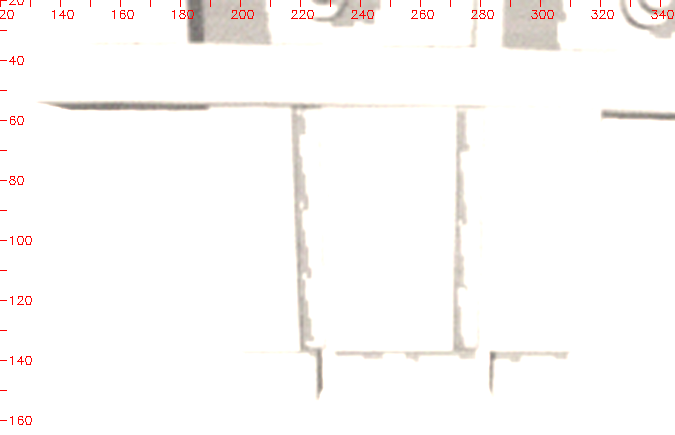

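```bash
python3 - <<'E'
from h import *
im=cv2.imread("pics/wrist12.png"); 
z=np.clip(im.astype(float)*3-60,0,255).astype(np.uint8)
zoom(cv2.convertScaleAbs(z,alpha=.55),180,35,335,75,5,"wrist12y")
g=im.sum(2)
for u in (180,188,194,205,235,260,290,305,314,326): print(u,g[48:66,u])
c=camera_info("wrist");st=status.sense()
# foot edge and fence back top edge angles via rays
f=[onz(c,(u,v),.038) for u,v in((128,35.5),(436,42.5))]
d=[onz(c,(u,v),.055) for u,v in((194.5,137.5),(316,137.5))]
for a,b in(f,d): q=a-b; print(a.round(4),b.round(4),np.degrees(np.arctan2(-q[0],q[1])))
E
```

```text
180 [195 186 190 191 188 163 117  71 103 193 262 270 271 277 275 278 285 366]
188 [190 193 190 193 186 168 117  80 111 200 254 261 258 266 276 271 269 281]
194 [192 193 189 190 185 171 124 131 178 196 198 195 194 196 197 191 195 197]
205 [186 188 193 193 191 170 122 140 182 190 192 191 190 191 192 190 194 194]
235 [187 191 194 191 187 181 150 138 170 181 182 186 182 182 184 181 185 182]
260 [194 185 190 193 193 189 166 154 185 189 188 189 191 188 191 188 190 189]
290 [196 193 187 191 193 188 180 166 177 193 189 188 188 190 188 185 191 189]
305 [195 196 189 188 187 188 184 169 174 182 183 185 187 182 185 185 186 183]
314 [193 194 190 188 187 188 186 173 171 181 187 184 186 186 184 184 188 185]
326 [184 193 194 190 188 186 187 181 155 109  73 111 217 269 273 272 277 273]
[0.7248 0.0572] [ 0.6846 -0.2337] -7.862444002146748
[0.6235 0.0081] [ 0.6093 -0.11  ] -6.880952477380052
```

View pics/wrist12y.png

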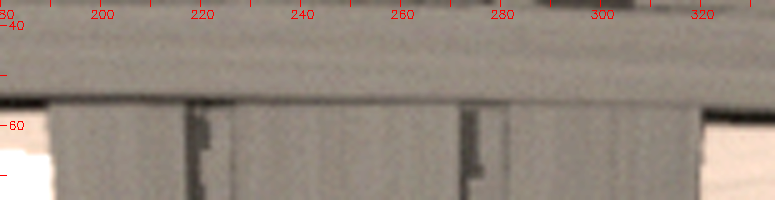

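The seam is flush at the right end, around (314,55). It opens to a thin dark line at the left end, around (190,55), which is about 1 px or up to 1-2 mm, and the angles differ by about 1°. That should be inside tolerance, but I'll close it with a gentle push near the left end of the foot.

```bash
python3 -m crank '{"gripper":[1,1,1,1,1,1,1,1,1,1,1,1],"offset":[[-0.04,0,-0.08],[-0.08,0.05,-0.1],[-0.08,0.13,-0.1],[-0.08,0.21,-0.1],[-0.08,0.29,-0.1],[-0.08,0.37,-0.1],[-0.08,0.397,-0.1],[-0.08,0.397,-0.06],[-0.08,0.397,-0.025],[-0.08,0.397,-0.01],[-0.08,0.397,-0.003],[-0.08,0.397,-0.003]],"twist":[0,0,0,0,0,0,0,0,0,0,0,0]}'
python3 -m crank '{"gripper":[1,1,1],"offset":[[0,0,0.004],[0,0,0.006],[0,0,0.006]],"twist":[0,0,0]}'
```

```text
time_s: 15.45
eef_pos: [0.5813, -0.0063, 0.0101]
tool_rot: [[-0.12, -0.025, 0.992], [-0.993, 0.007, -0.12], [-0.004, -1.0, -0.026]]
ft_force: [-0.4, 0.0, -0.8]
gripper_width: -0.003
time_s: 15.75
eef_pos: [0.5839, -0.0066, 0.0101]
tool_rot: [[-0.12, -0.026, 0.992], [-0.993, 0.007, -0.12], [-0.004, -1.0, -0.026]]
ft_force: [-0.9, 0.4, 0.7]
gripper_width: 0.001
```

```bash
python3 -m crank '{"gripper":[1,1,1],"offset":[[0,0,0.002],[0,0,0.004],[0,0,0.004]],"twist":[0,0,0]}';python3 -m crank '{"gripper":[1,1,1],"offset":[[0,0,0.002],[0,0,0.004],[0,0,0.004]],"twist":[0,0,0]}'
```

```text
time_s: 16.05
eef_pos: [0.5844, -0.0064, 0.01]
tool_rot: [[-0.12, -0.029, 0.992], [-0.993, 0.008, -0.12], [-0.004, -1.0, -0.03]]
ft_force: [-7.5, 1.2, 5.1]
gripper_width: 0.004
time_s: 16.35
eef_pos: [0.585, -0.0062, 0.01]
tool_rot: [[-0.12, -0.033, 0.992], [-0.993, 0.008, -0.119], [-0.004, -0.999, -0.034]]
ft_force: [-6.7, 0.9, 5.0]
gripper_width: 0.003
```

```bash
python3 -m crank '{"gripper":[1,1,1],"offset":[[0,0,0.003],[0,0,0.006],[0,0,0.006]],"twist":[0,0,0]}';python3 -m crank '{"gripper":[1,1,1],"offset":[[0,0,0.003],[0,0,0.006],[0,0,0.006]],"twist":[0,0,0]}'
```

```text
time_s: 16.65
eef_pos: [0.5857, -0.006, 0.0098]
tool_rot: [[-0.119, -0.039, 0.992], [-0.993, 0.009, -0.119], [-0.005, -0.999, -0.039]]
ft_force: [-11.1, 1.8, 8.1]
gripper_width: -0.002
time_s: 16.95
eef_pos: [0.5856, -0.0059, 0.0097]
tool_rot: [[-0.119, -0.046, 0.992], [-0.993, 0.01, -0.119], [-0.005, -0.999, -0.047]]
ft_force: [-14.3, 0.3, 10.3]
gripper_width: 0.001
```

It moved about 1.5 mm and then stopped hard at 14 N. I'll back off and check again.

```bash
python3 -m crank '{"gripper":[1,1,1,1,1,1,1,1,1,1,1],"offset":[[0,0,-0.02],[0,0,-0.06],[0,0,-0.1],[0,-0.1,-0.1],[0,-0.2,-0.1],[0.04,-0.3,-0.1],[0.08,-0.4,-0.05],[0.08,-0.4,0.0],[0.08,-0.4,0.02],[0.08,-0.4,0.02],[0.08,-0.4,0.02]],"twist":[0,0,0,0,0,0,0,0,0,0,0]}'
python3 - <<'E'
from h import *
im=shot("wrist","wrist13"); t=shot("top","top13"); s=shot("scene","scene13")
c=camera_info("wrist")
z=np.clip(im.astype(float)*3-60,0,255).astype(np.uint8)
zoom(cv2.convertScaleAbs(z,alpha=.55),180,25,335,75,5,"wrist13y")
E
```

```text
time_s: 18.05
eef_pos: [0.5995, -0.0486, 0.2083]
tool_rot: [[-0.119, -0.047, 0.992], [-0.993, 0.01, -0.118], [-0.005, -0.999, -0.048]]
ft_force: [-0.2, 0.6, -0.2]
gripper_width: -0.002
```

View pics/wrist13y.png

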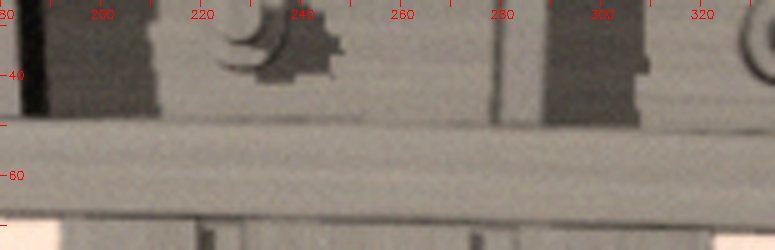

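View pics/wrist13.png

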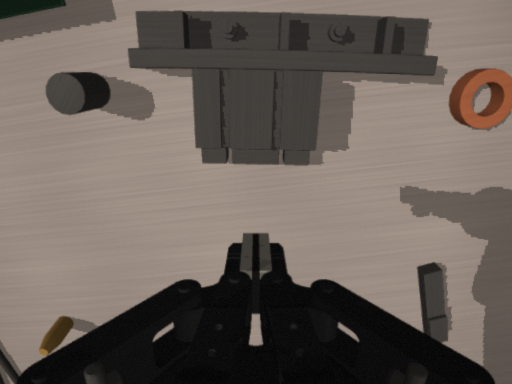

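View pics/top13.png

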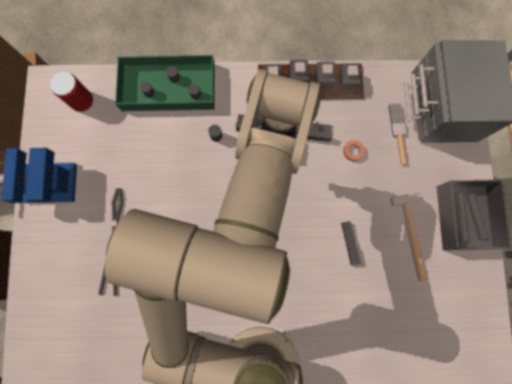

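```bash
python3 - <<'E'
from h import *
im=cv2.imread("pics/wrist13.png");g=im.sum(2)
for u in (196,205,235,260,290,305,314): print(u,g[62:74,u])
c=camera_info("wrist")
# fence front-top line and die far / near top edges
f=[onz(c,p,.038) for p in((130,67.5),(434,73.5))]
d=[onz(c,p,.055) for p in((196,149.5),(314,149.5))]
for a,b in(f,d): q=a-b; print(a.round(4),b.round(4),np.degrees(np.arctan2(-q[0],q[1])).round(2))
m=(f[0]+f[1])/2; ey=(f[0]-f[1]);ey/=np.linalg.norm(ey);ex=np.array([ey[1],-ey[0]])
for q in d: print("main rear top edge in fence frame (expect x -0.073)",((q-m)@ex).round(4),((q-m)@ey).round(4))
a0=cv2.imread("pics/top0.png");a1=cv2.imread("pics/top13.png")
df=cv2.absdiff(a0,a1).max(2)
for n,(x0,y0,x1,y1) in dict(billet=(207,122,224,143),collar=(342,139,368,163),hammer=(390,190,430,285),brush=(388,100,410,168)).items(): print(n,(df[y0:y1,x0:x1]>40).sum())
E
```

```text
196 [196 197 193 197 193 165 168 194 202 201 201 204]
205 [196 200 197 195 199 163 139 190 195 197 195 195]
235 [194 195 198 199 196 188 165 176 192 192 193 192]
260 [200 199 201 199 195 190 161 147 187 191 194 192]
290 [195 196 197 193 197 197 186 156 160 194 201 191]
305 [202 200 195 197 196 193 190 163 131 178 186 190]
314 [197 198 194 200 192 191 187 176 135 176 187 191]
[0.7086 0.0614] [ 0.669  -0.2324] -7.68
[0.6243 0.0086] [ 0.6104 -0.1077] -6.77
main rear top edge in fence frame (expect x -0.073) -0.0765 0.0845
main rear top edge in fence frame (expect x -0.073) -0.0747 -0.0326
billet 0
collar 0
hammer 1752
brush 0
```

```bash
python3 - <<'E'
from station import order,status
print(status.sense()['ft_force'],order.close_job())
E
```

```text
the job is handed in; nothing more can be done
[ 0.24729236 -0.41243825  0.48312785] None
```

I turned the die about 97° clockwise and pushed it flat against the fence. I then backed the arm off and handed the job in at about 18 s of the 70 s allowed. No verdict was reported.

**How it went:**
- **Turning:** I pushed the foot side near one end with the fingers shut. That left the block square to the fence to within about 1°, with both ends about 80 mm clear.
- **Pushing forward:** I pushed it straight in with the fingers part-open as a fork, then pressed with one central finger until it stopped (17 N).
- **Seating:** The first check showed a thin gap at the left end. A gentle push there moved it about 1.5 mm and then stopped hard (14 N).

**Last checks:**
- **Contact with the fence:** The seam between block and fence is an even line about 1 px wide along the whole face, which is about 1 mm.
- **Position along the fence:** The ends of the flat side lie at about +85 mm and -33 mm, inside the ±158 mm limit.
- **Other objects:** The billet, collar and brush images did not change. The hammer image did change, which I put down to the arm's shadow. The tongs were partly and the punch wholly hidden by the arm in that view. I did not compare the wedge, tongs or punch pixel by pixel.
- **Force:** The force reading was near zero at hand-in, so the arm was touching nothing.

**One disagreement:** Edge rays from the wrist camera put the block and fence about 0.9° apart and the block 2 to 3.5 mm off the fence. I read that as pixel and calibration error, because the seam was even and the block stopped hard, but it is close to the 4 mm limit.

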